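# Seat the tube on the vacuum leak tester and open its valve one turn

### The arm

A 7-joint arm with a two-finger parallel gripper is mounted at the origin on the work surface. World frame = base frame: x ahead of the robot, y to its left, z up, the work surface at z = 0. Lengths are in m, angles in degrees, forces in N, time in s.
With the tool pointing down it reaches from about 0.35 to 0.9 m from the base axis. Payload 7.2 kg.
Tool frame: the origin (TCP) lies at the very end of the fingers, on their centre line; the grasp point (between the pads) lies 19 mm behind it (robot.grasp_offset is the z of the grasp point in the tool frame, in m); z points along the fingers, y is the line along which they close (so a half turn about z gives the same grasp; the last joint's range is limited). The gripper opens to 88 mm and grips with 3 to 60 N. Pads are 20 mm wide; open, the fingers measure 115 mm over their backs; the gripper's body (75 mm by 178 mm) begins 61 mm behind the grasp point.
Start: joints at [71.494, 23.554, -0.728, 91.456, 0.321, 64.991, -4.71], TCP at [0.158, -0.605, 0.223] pointing down, gripper open.
Joint ranges: [-169.25, 169.25], [-16.82, 113.86], [-84.01, 82.57], [7.8, 145.47], [-59.2, 239.2], [7.22, 106.19], [-163.78, 163.78]. Speed limits (degrees/s): [136.94, 136.94, 172.46, 172.46, 180, 180, 180].

### API

Orientations are given as a 3x3 rotation matrix whose columns are the frame's x, y, z axes.
In Python, from station import sensors, get_image, ticket, robot gives the robot as it stands.
- The arm moves only by the tool jog_arm, never from a script. Its argument "motion" is a list of rows, each an object of numbers: "hand": the gripper's target within -1 to 1 (shut at 1, half-way at 0, fully open at -1); "x", "y", "z": the shift along the tool's x, y, z in cm; "wx", "wy", "wz": the turn, a rotation vector about the tool's x, y, z in degrees. A call has exactly 5 rows; each row shifts and turns the commanded pose from where the row before left it, along the tool's axes as they then stand; what a row does not reach is not made up. A row lasts 1/12 s, in which the tool goes at most 41.7 mm and 7.16 degrees, less where a joint would pass 70% of its speed; a pose out of reach is approached as far as the arm can. A call is refused whole if a number of a shift passes 4.17 or a number of a turn 7.16, either way. A call with a gripper value outside its range is refused whole. The fingers move at their own pace and stop on an object; "squeeze" is the grip in N (left out, the last holds). Time passes only in rows, so rows that do not move let the fingers close, or fill a call up. It gives the time, the measured TCP pose, the force, the opening and the grip force at its end, in the units of the state.
- sensors.state(): the state, without advancing time (a new reading comes with each control period).
- get_image(name): name is "side" or "top"; returns a dict with "frame" (480x640x3 uint8, red, green, blue), "fovy" (degrees; the focal length in pixels is half the picture's height over the tangent of half this angle, whatever the lens; pixels are square), "cx", "cy" (the principal point, pixels), "extrinsics" (4x4, takes a point from camera to world coordinates). Camera axes: x right, y up, looking along -z (the intrinsics and any distortion apply to the point x, -y, -z); pixel columns grow to the right and rows downward; lengths in m; the calibration is good to about 2 mm. A picture is of the moment at which its call begins. There is no depth.
- ticket.sign_off(): hands the job in; it is judged then, once.
The state is a dict: "t": time; "qpos": joint angles; "joint_vel": joint speeds; "effort": joint torques, N m; "position": TCP position; "ee_rot": TCP orientation; "ft_force": force on the tool from outside, world axes, zero at the start; "wrist_torque": the same for the moment, N m; "finger_gap": finger opening in m; "grasp_force": force on a finger pad.
Only numpy, scipy, OpenCV 4.12 (cv2) and the standard library are available. Lean on these libraries where they do the work, as an engineer would, in place of code of your own. Each camera call takes 0.05 s, during which the arm holds its last target. There are 200 camera calls.

### The job

On the repair bench, push the brass tube along its trough with the fingertips until its end is fully home against the rubber seal; slide it, do not lift it. Then push the valve's hand wheel round by its upright handle through exactly one full turn, anticlockwise seen from above, so that the handle ends just where it began. Let go of everything, leave the tube on the seal, and do not disturb the other things on the bench.

Things in the scene. Friction and masses are not known exactly. Their poses are not given: they have to be found in the camera images.
- test_stand: Fixed grey leak-test stand, 280 x 74 mm, left or right of the bench's middle (the valve on the other side). Origin: on the bench; x along the trough towards the seal. V trough of slippery white plastic from x = -130 to 85 mm, upper edges 43 mm above the bench, 7 mm below the tube's axis. Seal's face at x = 90 mm; behind it a head block with a gauge (x 101 to 143 mm, 70 mm wide, 100 mm high).
- seal (a point): Centre of the face of the black rubber seal (a disc 48 mm across, firm, does not move), 50 mm above the bench, on the tube's axis.
- tube_rear (a point): Centre of the tube's free end, the end to push. The tube: plain brass, loose, 36 mm diameter, 120 mm long, 0.1 to 0.2 kg, lying in the V trough, axis 50 mm above the bench (its top at 68 mm); it starts 30 to 70 mm short of the seal and slides along the trough with under 1 N.
- tube_front (a point): Centre of the tube's other end, which must come to the seal. Home: this point at seal.
- wheel_hub (a point): Centre of the hand wheel, on its upright axis, 100 mm above the bench. Dark steel wheel, lying level, on a fixed brass valve: rim 72 mm radius to its centre line, 12 mm thick, with three spokes and a 30 mm hub; wheel's top 109 mm above the bench at the hub, 106 mm at rim and spokes.
- handle_mid (a point): Middle of the grip of the wheel's upright black handle: a cylinder 18 mm in diameter, free to spin about its own upright axis but otherwise firm, standing on one spoke 56 mm from the axis, from the spoke (100 mm above the bench, with a 22 mm collar up to 106 mm) up to 164 mm; this point is 135 mm above the bench. Its start angle varies; remember where it stood.
- wheel (a joint): Angle of the hand wheel, rad, growing anticlockwise seen from above (opening the valve). Its start value is between -2.5 and 2.5; one turn adds 6.283. Stiff with friction: about 2 to 3 N at the handle turns it, and it stays where it is left. It meets no stop within this turn.
- handle: The handle as a part; origin at its foot, on its own axis, 35 mm below handle_mid.
- oil_bottle: Bystander: small oil bottle, 28 mm diameter, 70 mm high, between the stand and the valve. Origin under its centre.
- mouthpiece_cap: Bystander: brass mouthpiece cap, 32 mm diameter, 52 mm high, between the stand and the valve, nearer the robot. Origin under its centre.
- sleeve: Bystander: short brass sleeve standing on end, 36 mm diameter, 30 mm high. Origin under its centre.
- screwdriver: Bystander: screwdriver 170 mm long lying on the right of the bench, about 25 mm high.
- mallet: Bystander: mallet 240 mm long lying on the left of the bench.
- pin_cup: Bystander: steel bowl, 64 mm diameter, 45 mm high. Origin under its centre.
- cork_jar: Bystander: amber jar with steel cap, 52 mm diameter, 80 mm high. Origin under its centre.

How it is judged (in metres and radians):
On the way, in this order (a step that is already met when the one before it is completed fails the run):
1. the tube is home against the seal (end within 5 mm of the seal's centre) before the wheel is turned (distance between tube_front and seal below 0.005 m and distance of handle_mid from where it was at the start of the episode below 0.02 m), for 0.2 s.
2. about half way round the wheel is being pushed by its handle with the fingers (distance of handle_mid from where it was at the start of the episode above 0.095 m and contact force between the fingers and handle above 0.3 N), for 0.02 s.
At the end, for the whole second after the job is handed in: The tube lies still in the trough with its end within 5 mm of the seal's centre; the wheel is at rest exactly one anticlockwise turn on from its start, its handle within 14 mm (about 14 degrees) of where it began (distance between tube_front and seal below 0.005 m and linear speed of tube below 0.02 m/s and distance of handle_mid from where it was at the start of the episode below 0.014 m and value of joint wheel between 3.4 and 9.2 rad and velocity of joint wheel between -0.05 and 0.05 rad/s); the robot touches nothing.
It fails at once if the tube is lifted (its axis more than 10 mm above its place in the trough) (height (world z) of any of tube_rear, tube_front above 0.06 m).
It fails at once if the tube is out of the trough (height (world z) of any of tube_rear, tube_front below 0.04 m).
It fails at once if a bystander is moved more than 30 mm (distance of any of oil_bottle, mouthpiece_cap, sleeve, screwdriver, mallet, pin_cup, cork_jar from where it was at the start of the episode above 0.03 m).
It also fails if it takes over 69 s, if anything falls off the work surface, if the arm or the gripper's body presses on something with over 40 N, if the wrist force passes 120 N, or if a joint passes its speed limit or range.

## Working session

There is one attempt and no reset: what is moved stays moved. The work goes in short steps, Python scripts to look and compute and a tool call to move; the robot and the scene stay as the last step left them, time stands still between calls to the robot, and variables do not carry over. Pictures are saved under pics/ and viewed, at most 10 in all, crops included, and the job is handed in when it is done.

Besides the shell and the picture viewer there is one more tool, called as name(argument=value, ...) on one line, values as JSON. jog_arm: Moves the arm, as the interface text tells. Its arguments: {"type":"object","properties":{"motion":{"type":"array"},"squeeze":{"type":"number"}},"required":["motion"]}

```bash
mkdir -p pics
python3 - <<'E'
from station import sensors,get_image
import cv2,numpy as np
for n in("top","side"):
    d=get_image(n); cv2.imwrite(f"pics/{n}0.png",d["frame"][:,:,::-1]); print(n,{k:(np.round(v,4).tolist() if k=="extrinsics" else v) for k,v in d.items() if k!="frame"})
s=sensors.state(); print(s)
E
```

```text
top {'fovy': 50.25519967647937, 'cx': 321.5253124320302, 'cy': 240.78709815176427, 'extrinsics': [[-0.0145, 0.9915, -0.1292, 0.4527], [-0.9999, -0.0149, -0.0019, -0.0033], [-0.0038, 0.1291, 0.9916, 1.3469], [0.0, 0.0, 0.0, 1.0]]}
side {'fovy': 57.374764782349665, 'cx': 323.08464754882027, 'cy': 237.31484781263674, 'extrinsics': [[0.9926, 0.0947, -0.0762, 0.5356], [-0.1214, 0.7433, -0.6579, -0.6325], [-0.0057, 0.6623, 0.7492, 0.8285], [0.0, 0.0, 0.0, 1.0]]}
{'t': 0.1, 'qpos': array([71.49541509, 23.59496714, -0.72784   , 91.49701355,  0.32035212,
       64.98842633, -4.71028605]), 'joint_vel': array([-0.00641446, -0.08077431, -0.09625327, -0.12618032,  0.01848571,
       -0.04481413,  0.01487167]), 'effort': array([ 2.58197673e-03, -5.89104617e+01,  6.44063484e-01, -2.91710418e+01,
       -5.36758604e-02,  1.45260556e-02,  7.95325286e-05]), 'position': array([ 0.1573674 , -0.604425  ,  0.22191428]), 'ee_rot': array([[ 9.67721732e-01,  2.52020756e-01, -4.32445300e-04],
       [ 2.52021111e-01, -9.67720867e-01,  1.29772258e-03],
       [-9.14333151e-05, -1.36481969e-03, -9.99999064e-01]]), 'ft_force': array([ 0.24558785, -0.23258616,  0.22314806]), 'wrist_torque': array([ 0.00113031, -0.04076997, -0.01028399]), 'grasp_force': 0.0, 'finger_gap': 0.08804628312102272}
```

View pics/top0.png

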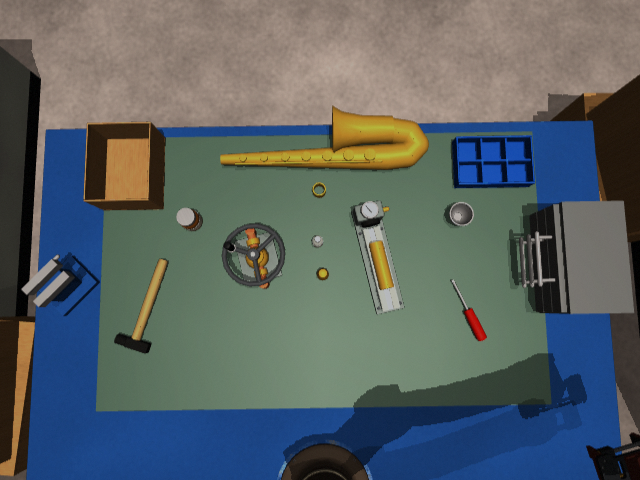

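View pics/side0.png

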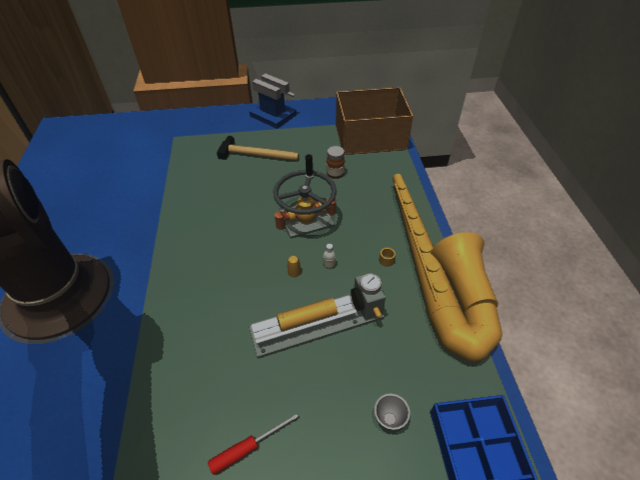

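Top view: the wheel hub is near (254,255), the handle near (230,247) and the stand runs from (388,310) to (368,210), with the tube from (387,288) to (377,241). Side view: the handle top is near (309,158). I'll zoom both for measurements.

```bash
cat > h.py <<'E'
import numpy as np
from station import get_image
def cam(d):
    f=240/np.tan(np.radians(d["fovy"]/2)); return f,d["cx"],d["cy"],np.array(d["extrinsics"])
def ray(c,u,v):
    f,cx,cy,E=c; r=E[:3,:3]@np.array([(u-cx)/f,-(v-cy)/f,-1]); return E[:3,3],r/np.linalg.norm(r)
def plane(c,u,v,z):
    o,r=ray(c,u,v); return o+r*(z-o[2])/r[2]
def proj(c,p):
    f,cx,cy,E=c; q=E[:3,:3].T@(np.array(p)-E[:3,3]); return cx+f*q[0]/-q[2], cy-f*q[1]/-q[2]
E
python3 - <<'E'
import cv2
t=cv2.imread("pics/top0.png")[195:325,215:415]; s=cv2.imread("pics/side0.png")[145:355,240:400]
cv2.imwrite("pics/tc.png",cv2.resize(t,None,fx=4,fy=4,interpolation=cv2.INTER_CUBIC))
cv2.imwrite("pics/sc.png",cv2.resize(s,None,fx=2.8,fy=2.8,interpolation=cv2.INTER_CUBIC))
E
```

```text
(no output)
```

View pics/tc.png

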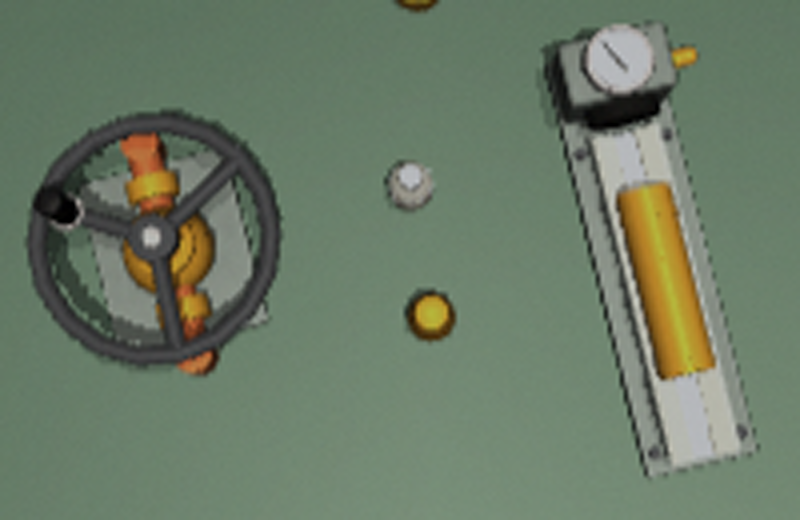

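View pics/sc.png

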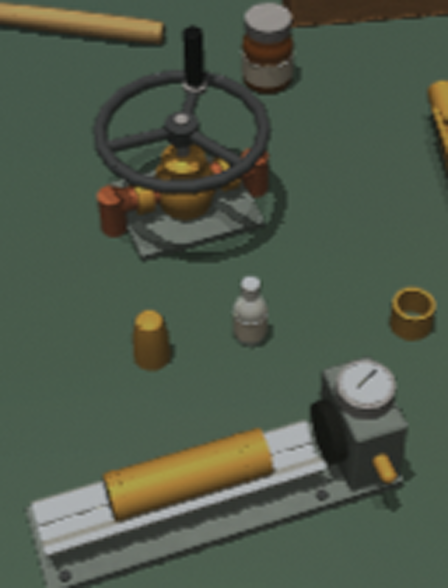

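Run:
```python
from h import *
import cv2
np.set_printoptions(precision=4,suppress=True)
T=cam(get_image("top"));S=cam(get_image("side"))
t=lambda u,v,z:plane(T,u/4+215,v/4+195,z)
s=lambda u,v,z:plane(S,u/2.8+240,v/2.8+145,z)
P=dict
for n,a in dict(hub=(150,236,.109),rimc=(154,237,.103),hfoot=(69,213,.106),htop=(48,200,.164),rear=(687,377,.052),front=(644,186,.052),padL=(650,475,.005),padR=(757,448,.005),headfl=(580,122,.1),headfr=(678,96,.1),bottle=(410,180,.07),cap=(432,312,.052),).items(): print("top",n,t(*a))
for n,a in dict(hub=(181,121,.109),htop=(193,32,.164),hfoot=(194,86,.106),rearTop=(112,478,.06),frontTop=(262,432,.066),bottle=(251,283,.07),cap=(149,318,.052)).items(): print("side",n,s(*a))
```

```text
top hub [0.584  0.1675 0.109 ]
top rimc [0.584  0.1659 0.103 ]
top hfoot [0.5992 0.2174 0.106 ]
top htop [0.6002 0.2194 0.164 ]
top rear [ 0.4958 -0.1633  0.052 ]
top front [ 0.6174 -0.1397  0.052 ]
top padL [ 0.4344 -0.1432  0.005 ]
top padR [ 0.4507 -0.2132  0.005 ]
top headfl [ 0.6517 -0.0963  0.1   ]
top headfr [ 0.667  -0.1572  0.1   ]
top bottle [0.6211 0.0093 0.07  ]
top cap [ 0.5391 -0.0033  0.052 ]
side hub [0.5836 0.1631 0.109 ]
side htop [0.6008 0.2143 0.164 ]
side hfoot [0.5997 0.2113 0.106 ]
side rearTop [ 0.5016 -0.1565  0.06  ]
side frontTop [ 0.6138 -0.135   0.066 ]
side bottle [0.6242 0.0054 0.07  ]
side cap [ 0.5395 -0.0059  0.052 ]
```

jog_arm(motion=[{"hand":1,"wz":1.6},{"hand":1,"x":2.6,"y":-2.4},{"hand":1,"x":2.6,"y":-2.4},{"hand":1,"x":2.6,"y":-2.4},{"hand":1,"x":2.6,"y":-2.4}], squeeze=5)

```text
invalid input
```

jog_arm(motion=[{"hand":1,"x":2.6,"y":-2.4},{"hand":1,"x":2.6,"y":-2.4},{"hand":1,"x":2.6,"y":-2.4},{"hand":1,"x":2.6,"y":-2.4},{"hand":1,"x":2.6,"y":-2.4}])

```text
invalid input
```

jog_arm(motion=[{"hand":1,"x":2.6,"y":-2.4},{"hand":1,"x":2.6,"y":-2.4},{"hand":1,"x":2.6,"y":-2.4},{"hand":1,"x":2.6,"y":-2.4},{"hand":1}])

```text
invalid input
```

jog_arm(motion=[{"hand":1,"x":0,"y":0,"z":0,"wx":0,"wy":0,"wz":1.6},{"hand":1,"x":2.6,"y":-2.4,"z":0,"wx":0,"wy":0,"wz":0},{"hand":1,"x":2.6,"y":-2.4,"z":0,"wx":0,"wy":0,"wz":0},{"hand":1,"x":2.6,"y":-2.4,"z":0,"wx":0,"wy":0,"wz":0},{"hand":1,"x":2.6,"y":-2.4,"z":0,"wx":0,"wy":0,"wz":0}], squeeze=5)

```text
t: 0.62
position: [0.2377, -0.4865, 0.2224]
ee_rot: [[0.975, 0.224, -0.0], [0.224, -0.975, 0.0], [-0.0, -0.0, -1.0]]
ft_force: [0.4, -0.3, -0.1]
finger_gap: 0.0579
grasp_force: 0.0
```

jog_arm(motion=[{"hand":1,"x":2.9,"y":-2.6,"z":0,"wx":0,"wy":0,"wz":0},{"hand":1,"x":2.9,"y":-2.6,"z":0,"wx":0,"wy":0,"wz":0},{"hand":1,"x":2.9,"y":-2.6,"z":0,"wx":0,"wy":0,"wz":0},{"hand":1,"x":2.9,"y":-2.6,"z":0,"wx":0,"wy":0,"wz":0},{"hand":1,"x":2.9,"y":-2.6,"z":0,"wx":0,"wy":0,"wz":0}])

```text
t: 1.03
position: [0.3499, -0.3269, 0.2228]
ee_rot: [[0.974, 0.225, 0.0], [0.225, -0.974, -0.0], [0.0, 0.0, -1.0]]
ft_force: [0.8, -0.3, -0.0]
finger_gap: 0.0246
grasp_force: 0.0
```

jog_arm(motion=[{"hand":1,"x":2.9,"y":-2.6,"z":0,"wx":0,"wy":0,"wz":0},{"hand":1,"x":2.9,"y":-2.6,"z":0,"wx":0,"wy":0,"wz":0},{"hand":1,"x":2.9,"y":-2.6,"z":0,"wx":0,"wy":0,"wz":0},{"hand":1,"x":2.9,"y":-2.6,"z":0,"wx":0,"wy":0,"wz":0},{"hand":1,"x":2.9,"y":-2.6,"z":0,"wx":0,"wy":0,"wz":0}])

```text
t: 1.45
position: [0.462, -0.1676, 0.2228]
ee_rot: [[0.974, 0.225, 0.0], [0.225, -0.974, -0.0], [0.0, 0.0, -1.0]]
ft_force: [1.5, -1.2, 0.4]
finger_gap: 0.0007
grasp_force: 0.0
```

jog_arm(motion=[{"hand":1,"x":0,"y":0,"z":3,"wx":0,"wy":0,"wz":0},{"hand":1,"x":0,"y":0,"z":4,"wx":0,"wy":0,"wz":0},{"hand":1,"x":0,"y":0,"z":4,"wx":0,"wy":0,"wz":0},{"hand":1,"x":0,"y":0,"z":3,"wx":0,"wy":0,"wz":0},{"hand":1,"x":0,"y":0,"z":0,"wx":0,"wy":0,"wz":0}])

```text
t: 1.87
position: [0.4575, -0.1681, 0.0775]
ee_rot: [[0.974, 0.225, -0.009], [0.225, -0.974, 0.003], [-0.008, -0.005, -1.0]]
ft_force: [-0.7, -0.7, 0.0]
finger_gap: 0.0005
grasp_force: 0.0
```

Run:
```python
from station import get_image
import cv2
t=get_image("top")["frame"][195:325,330:430,::-1]; s=get_image("side")["frame"][235:365,240:400,::-1]
f=lambda i:cv2.resize(i,None,fx=3,fy=3,interpolation=cv2.INTER_CUBIC)
cv2.imwrite("pics/a1.png",cv2.hconcat([f(t),f(s)]))
```

```text
(no output)
```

View pics/a1.png

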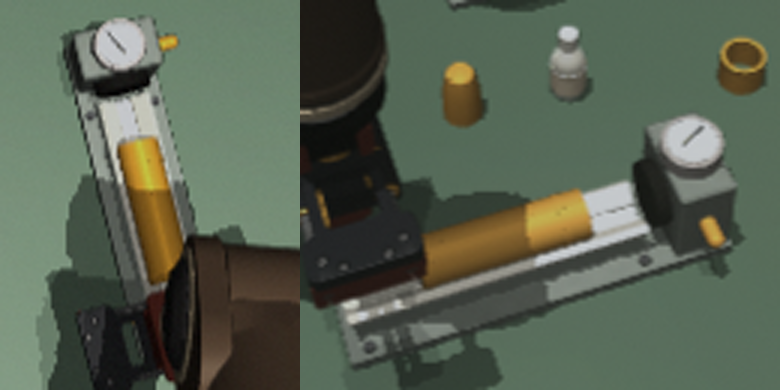

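jog_arm(motion=[{"hand":1,"x":0,"y":0.3,"z":1.4,"wx":0,"wy":0,"wz":0},{"hand":1,"x":0,"y":0,"z":1.3,"wx":0,"wy":0,"wz":0},{"hand":1,"x":0,"y":0,"z":0,"wx":0,"wy":0,"wz":0},{"hand":1,"x":0.8,"y":0,"z":0,"wx":0,"wy":0,"wz":0},{"hand":1,"x":0.8,"y":0,"z":0,"wx":0,"wy":0,"wz":0}])

```text
t: 2.38
position: [0.4793, -0.1691, 0.0577]
ee_rot: [[0.975, 0.224, 0.003], [0.224, -0.975, -0.001], [0.002, 0.002, -1.0]]
ft_force: [0.2, 0.6, 0.2]
finger_gap: 0.0005
grasp_force: 0.0
```

jog_arm(motion=[{"hand":1,"x":0.6,"y":0,"z":0,"wx":0,"wy":0,"wz":0},{"hand":1,"x":0.6,"y":0,"z":0,"wx":0,"wy":0,"wz":0},{"hand":1,"x":0.6,"y":0,"z":0,"wx":0,"wy":0,"wz":0},{"hand":1,"x":0.6,"y":0,"z":0,"wx":0,"wy":0,"wz":0},{"hand":1,"x":0.6,"y":0,"z":0,"wx":0,"wy":0,"wz":0}])

```text
t: 2.8
position: [0.5074, -0.1617, 0.0557]
ee_rot: [[0.974, 0.225, -0.0], [0.225, -0.974, -0.0], [-0.0, 0.0, -1.0]]
ft_force: [-1.1, -1.3, -0.2]
finger_gap: 0.0005
grasp_force: 0.3
```

jog_arm(motion=[{"hand":1,"x":0.5,"y":0,"z":0.2,"wx":0,"wy":0,"wz":0},{"hand":1,"x":0.5,"y":0,"z":0.2,"wx":0,"wy":0,"wz":0},{"hand":1,"x":0.5,"y":0,"z":0,"wx":0,"wy":0,"wz":0},{"hand":1,"x":0.5,"y":0,"z":0,"wx":0,"wy":0,"wz":0},{"hand":1,"x":0.5,"y":0,"z":0,"wx":0,"wy":0,"wz":0}])

```text
t: 3.22
position: [0.5315, -0.1561, 0.0515]
ee_rot: [[0.974, 0.225, -0.0], [0.225, -0.974, 0.0], [-0.0, -0.0, -1.0]]
ft_force: [-0.3, -0.1, 0.4]
finger_gap: 0.0006
grasp_force: 0.2
```

jog_arm(motion=[{"hand":1,"x":0.2,"y":0,"z":0,"wx":0,"wy":0,"wz":0},{"hand":1,"x":0.2,"y":0,"z":0,"wx":0,"wy":0,"wz":0},{"hand":1,"x":0.2,"y":0,"z":0,"wx":0,"wy":0,"wz":0},{"hand":1,"x":0,"y":0,"z":0,"wx":0,"wy":0,"wz":0},{"hand":1,"x":0,"y":0,"z":0,"wx":0,"wy":0,"wz":0}])

```text
t: 3.63
position: [0.5319, -0.1561, 0.0504]
ee_rot: [[0.975, 0.223, -0.01], [0.223, -0.975, -0.001], [-0.01, -0.002, -1.0]]
ft_force: [-13.6, -2.0, 5.6]
finger_gap: 0.0006
grasp_force: 6.7
```

jog_arm(motion=[{"hand":1,"x":-0.3,"y":0,"z":0,"wx":0,"wy":0,"wz":0},{"hand":1,"x":-0.3,"y":0,"z":0,"wx":0,"wy":0,"wz":0},{"hand":1,"x":-1,"y":0,"z":0,"wx":0,"wy":0,"wz":0},{"hand":1,"x":-2,"y":0,"z":0,"wx":0,"wy":0,"wz":0},{"hand":1,"x":-1,"y":0,"z":-2,"wx":0,"wy":0,"wz":0}])

```text
t: 4.05
position: [0.4884, -0.1651, 0.069]
ee_rot: [[0.974, 0.225, -0.006], [0.225, -0.974, 0.001], [-0.005, -0.003, -1.0]]
ft_force: [-0.2, -0.1, 0.7]
finger_gap: 0.0006
grasp_force: 0.0
```

jog_arm(motion=[{"hand":-0.3,"x":0,"y":0,"z":-3,"wx":0,"wy":0,"wz":0},{"hand":-0.3,"x":0,"y":0,"z":-4,"wx":0,"wy":0,"wz":0},{"hand":-0.3,"x":0,"y":0,"z":-4,"wx":0,"wy":0,"wz":0},{"hand":-0.3,"x":0,"y":0,"z":-4,"wx":0,"wy":0,"wz":0},{"hand":-0.3,"x":0,"y":0,"z":-1,"wx":0,"wy":0,"wz":0}])

```text
t: 4.47
position: [0.4949, -0.1657, 0.2383]
ee_rot: [[0.974, 0.225, 0.01], [0.225, -0.974, -0.003], [0.009, 0.005, -1.0]]
ft_force: [0.7, 0.4, -0.1]
finger_gap: 0.0304
grasp_force: 0.0
```

Run:
```python
from station import get_image
import cv2
t=get_image("top")["frame"][195:325,330:430,::-1]; s=get_image("side")["frame"][235:365,240:400,::-1]
f=lambda i:cv2.resize(i,None,fx=3,fy=3,interpolation=cv2.INTER_CUBIC)
cv2.imwrite("pics/a2.png",cv2.hconcat([f(t),f(s)]))
```

```text
(no output)
```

View pics/a2.png

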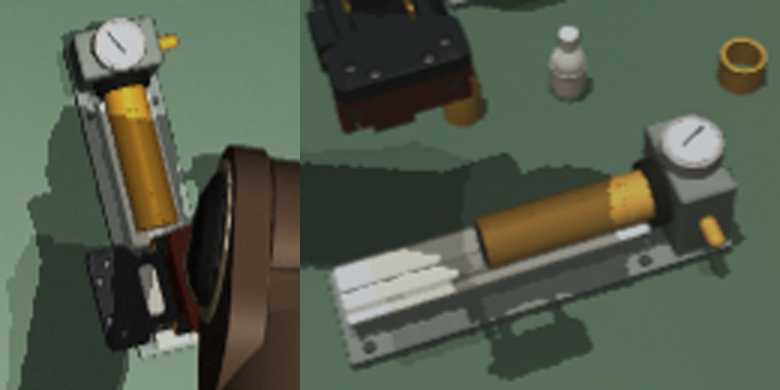

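The tube's front now sits at the seal (side crop (650,190), top crop (125,90)). Next I'll move to the handle.

jog_arm(motion=[{"hand":-0.3,"x":1.88,"y":-3.49,"z":0,"wx":0,"wy":0,"wz":0},{"hand":-0.3,"x":1.88,"y":-3.49,"z":0,"wx":0,"wy":0,"wz":0},{"hand":-0.3,"x":1.88,"y":-3.49,"z":0,"wx":0,"wy":0,"wz":0},{"hand":-0.3,"x":1.88,"y":-3.49,"z":0,"wx":0,"wy":0,"wz":0},{"hand":-0.3,"x":1.88,"y":-3.49,"z":0,"wx":0,"wy":0,"wz":0}])

```text
t: 4.98
position: [0.5439, 0.0274, 0.2299]
ee_rot: [[0.974, 0.225, -0.002], [0.225, -0.974, -0.0], [-0.002, -0.0, -1.0]]
ft_force: [1.2, -0.1, 0.6]
finger_gap: 0.057
grasp_force: 0.0
```

jog_arm(motion=[{"hand":-0.3,"x":1.88,"y":-3.49,"z":0,"wx":0,"wy":0,"wz":0},{"hand":-0.3,"x":1.88,"y":-3.49,"z":0,"wx":0,"wy":0,"wz":0},{"hand":-0.3,"x":1.88,"y":-3.49,"z":0,"wx":0,"wy":0,"wz":0},{"hand":-0.3,"x":1.88,"y":-3.49,"z":0,"wx":0,"wy":0,"wz":0},{"hand":-0.3,"x":1.88,"y":-3.49,"z":0,"wx":0,"wy":0,"wz":0}])

```text
t: 5.4
position: [0.5964, 0.2186, 0.2294]
ee_rot: [[0.974, 0.225, -0.002], [0.225, -0.974, -0.001], [-0.002, 0.0, -1.0]]
ft_force: [1.0, -0.3, 0.9]
finger_gap: 0.0573
grasp_force: 0.0
```

jog_arm(motion=[{"hand":-0.3,"x":0,"y":0,"z":0,"wx":0,"wy":0,"wz":0},{"hand":-0.3,"x":0,"y":0,"z":0,"wx":0,"wy":0,"wz":0},{"hand":-0.3,"x":0,"y":0,"z":0,"wx":0,"wy":0,"wz":0},{"hand":-0.3,"x":0,"y":0,"z":0,"wx":0,"wy":0,"wz":0},{"hand":-0.3,"x":0,"y":0,"z":0,"wx":0,"wy":0,"wz":0}])

```text
t: 5.82
position: [0.597, 0.2151, 0.2312]
ee_rot: [[0.975, 0.223, -0.0], [0.223, -0.975, -0.001], [-0.001, 0.001, -1.0]]
ft_force: [-0.2, -1.0, 0.6]
finger_gap: 0.0572
grasp_force: 0.0
```

Run:
```python
from station import get_image
import cv2
t=get_image("top")["frame"][195:315,200:310,::-1]; s=get_image("side")["frame"][115:235,240:380,::-1]
f=lambda i:cv2.resize(i,None,fx=3,fy=3,interpolation=cv2.INTER_CUBIC)
cv2.imwrite("pics/a3.png",cv2.hconcat([f(t),f(s)]))
```

```text
(no output)
```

View pics/a3.png

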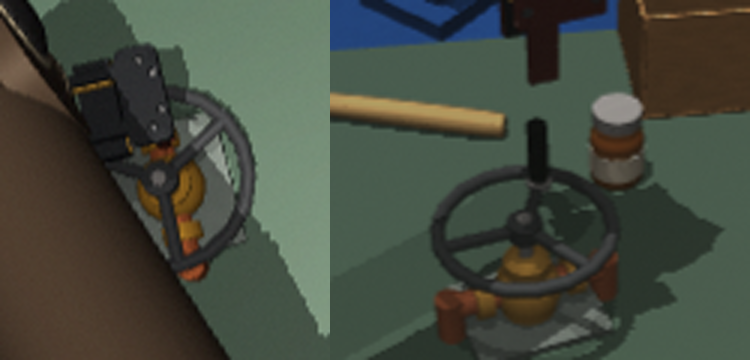

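jog_arm(motion=[{"hand":-0.3,"x":0.3,"y":-0.1,"z":2.6,"wx":0,"wy":0,"wz":0},{"hand":-0.3,"x":0,"y":0,"z":3,"wx":0,"wy":0,"wz":0},{"hand":-0.3,"x":0,"y":0,"z":3,"wx":0,"wy":0,"wz":0},{"hand":-0.3,"x":0,"y":0,"z":2,"wx":0,"wy":0,"wz":0},{"hand":-0.3,"x":0,"y":0,"z":0,"wx":0,"wy":0,"wz":0}])

```text
t: 6.33
position: [0.5973, 0.2165, 0.1213]
ee_rot: [[0.975, 0.224, -0.006], [0.224, -0.975, -0.003], [-0.007, 0.001, -1.0]]
ft_force: [-0.3, -0.2, -0.4]
finger_gap: 0.0571
grasp_force: 0.0
```

jog_arm(motion=[{"hand":0.4,"x":0,"y":0,"z":0,"wx":0,"wy":0,"wz":0},{"hand":0.4,"x":0,"y":0,"z":0,"wx":0,"wy":0,"wz":0},{"hand":0.4,"x":0,"y":0,"z":0,"wx":0,"wy":0,"wz":0},{"hand":0.4,"x":0,"y":0,"z":0,"wx":0,"wy":0,"wz":0},{"hand":0.4,"x":0,"y":0,"z":0,"wx":0,"wy":0,"wz":0}])

```text
t: 6.75
position: [0.6003, 0.2189, 0.127]
ee_rot: [[0.974, 0.225, 0.002], [0.225, -0.974, 0.001], [0.002, -0.0, -1.0]]
ft_force: [0.4, 1.2, 0.3]
finger_gap: 0.028
grasp_force: 0.0
```

jog_arm(motion=[{"hand":1,"x":0,"y":0,"z":0,"wx":0,"wy":0,"wz":0},{"hand":1,"x":0,"y":0,"z":0,"wx":0,"wy":0,"wz":0},{"hand":1,"x":0,"y":0,"z":0,"wx":0,"wy":0,"wz":0},{"hand":1,"x":0,"y":0,"z":0,"wx":0,"wy":0,"wz":0},{"hand":1,"x":0,"y":0,"z":0,"wx":0,"wy":0,"wz":0}], squeeze=12)

```text
t: 7.17
position: [0.5999, 0.2187, 0.1262]
ee_rot: [[0.974, 0.225, 0.001], [0.225, -0.974, 0.0], [0.001, 0.0, -1.0]]
ft_force: [-0.2, -0.6, 4.2]
finger_gap: 0.0178
grasp_force: 12.0
```

```bash
python3 -c "
import numpy as np
for k in range(36):
    a=np.radians(189.5+10*k); print(k,round(.976*np.cos(a),2),round(-.976*np.sin(a),2),end=' | ')"
```

```text
0 -0.96 0.16 | 1 -0.92 0.33 | 2 -0.85 0.48 | 3 -0.75 0.62 | 4 -0.63 0.74 | 5 -0.5 0.84 | 6 -0.34 0.91 | 7 -0.18 0.96 | 8 -0.01 0.98 | 9 0.16 0.96 | 10 0.33 0.92 | 11 0.48 0.85 | 12 0.62 0.75 | 13 0.74 0.63 | 14 0.84 0.5 | 15 0.91 0.34 | 16 0.96 0.18 | 17 0.98 0.01 | 18 0.96 -0.16 | 19 0.92 -0.33 | 20 0.85 -0.48 | 21 0.75 -0.62 | 22 0.63 -0.74 | 23 0.5 -0.84 | 24 0.34 -0.91 | 25 0.18 -0.96 | 26 0.01 -0.98 | 27 -0.16 -0.96 | 28 -0.33 -0.92 | 29 -0.48 -0.85 | 30 -0.62 -0.75 | 31 -0.74 -0.63 | 32 -0.84 -0.5 | 33 -0.91 -0.34 | 34 -0.96 -0.18 | 35 -0.98 -0.01 |
```

jog_arm(motion=[{"hand":1,"x":-0.96,"y":0.16,"z":0,"wx":0,"wy":0,"wz":0},{"hand":1,"x":-0.92,"y":0.33,"z":0,"wx":0,"wy":0,"wz":0},{"hand":1,"x":-0.85,"y":0.48,"z":0,"wx":0,"wy":0,"wz":0},{"hand":1,"x":-0.75,"y":0.62,"z":0,"wx":0,"wy":0,"wz":0},{"hand":1,"x":-0.63,"y":0.74,"z":0,"wx":0,"wy":0,"wz":0}])

```text
t: 7.58
position: [0.564, 0.1858, 0.1253]
ee_rot: [[0.974, 0.225, -0.001], [0.225, -0.974, -0.001], [-0.001, 0.001, -1.0]]
ft_force: [0.2, -0.5, -0.2]
finger_gap: 0.0007
grasp_force: 0.0
```

jog_arm(motion=[{"hand":1,"x":-0.5,"y":0.84,"z":0,"wx":0,"wy":0,"wz":0},{"hand":1,"x":-0.34,"y":0.91,"z":0,"wx":0,"wy":0,"wz":0},{"hand":1,"x":-0.18,"y":0.96,"z":0,"wx":0,"wy":0,"wz":0},{"hand":1,"x":-0.01,"y":0.98,"z":0,"wx":0,"wy":0,"wz":0},{"hand":1,"x":0.16,"y":0.96,"z":0,"wx":0,"wy":0,"wz":0}])

```text
t: 8.0
position: [0.5671, 0.138, 0.1257]
ee_rot: [[0.975, 0.224, 0.0], [0.224, -0.975, -0.0], [0.0, 0.0, -1.0]]
ft_force: [0.8, 0.5, -0.2]
finger_gap: 0.0006
grasp_force: 0.0
```

The grip slipped off the handle, so I'll look at where it is now.

Run:
```python
from station import get_image
import cv2
t=get_image("top")["frame"][195:315,200:310,::-1]; s=get_image("side")["frame"][115:235,240:380,::-1]
f=lambda i:cv2.resize(i,None,fx=3,fy=3,interpolation=cv2.INTER_CUBIC)
cv2.imwrite("pics/a4.png",cv2.hconcat([f(t),f(s)]))
```

```text
(no output)
```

View pics/a4.png

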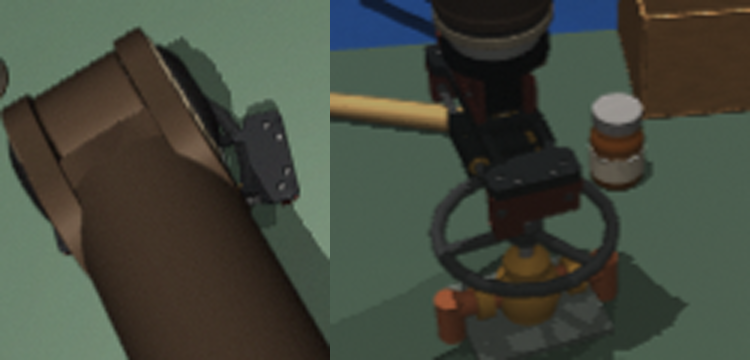

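jog_arm(motion=[{"hand":1,"x":0,"y":0,"z":-3.5,"wx":0,"wy":0,"wz":0},{"hand":1,"x":0,"y":0,"z":-3.5,"wx":0,"wy":0,"wz":0},{"hand":1,"x":0,"y":0,"z":-3.5,"wx":0,"wy":0,"wz":0},{"hand":-0.3,"x":1.68,"y":-2.37,"z":0,"wx":0,"wy":0,"wz":0},{"hand":-0.3,"x":1.68,"y":-2.37,"z":0,"wx":0,"wy":0,"wz":0}])

```text
t: 8.52
position: [0.5909, 0.193, 0.2339]
ee_rot: [[0.975, 0.221, 0.005], [0.221, -0.975, 0.001], [0.005, 0.0, -1.0]]
ft_force: [0.4, 0.0, -0.5]
finger_gap: 0.0102
grasp_force: 0.0
```

jog_arm(motion=[{"hand":-0.3,"x":1.68,"y":-2.37,"z":0,"wx":0,"wy":0,"wz":0},{"hand":-0.3,"x":0,"y":0,"z":0,"wx":0,"wy":0,"wz":7},{"hand":-0.3,"x":0,"y":0,"z":0,"wx":0,"wy":0,"wz":7},{"hand":-0.3,"x":0,"y":0,"z":0,"wx":0,"wy":0,"wz":7},{"hand":-0.3,"x":0,"y":0,"z":0,"wx":0,"wy":0,"wz":7}])

```text
t: 8.93
position: [0.5999, 0.221, 0.2303]
ee_rot: [[0.965, -0.264, -0.001], [-0.264, -0.965, 0.0], [-0.001, -0.0, -1.0]]
ft_force: [-0.6, -0.7, 0.6]
finger_gap: 0.0438
grasp_force: 0.0
```

jog_arm(motion=[{"hand":-0.3,"x":0,"y":0,"z":0,"wx":0,"wy":0,"wz":7},{"hand":-0.3,"x":0,"y":0,"z":0,"wx":0,"wy":0,"wz":7},{"hand":-0.3,"x":0,"y":0,"z":0,"wx":0,"wy":0,"wz":7},{"hand":-0.3,"x":0,"y":0,"z":0,"wx":0,"wy":0,"wz":6.5},{"hand":-0.3,"x":0,"y":0,"z":0,"wx":0,"wy":0,"wz":0}])

```text
t: 9.35
position: [0.5999, 0.2207, 0.2305]
ee_rot: [[0.734, -0.679, -0.0], [-0.679, -0.734, 0.0], [-0.0, -0.0, -1.0]]
ft_force: [-0.1, 0.1, 0.5]
finger_gap: 0.0571
grasp_force: 0.0
```

Run:
```python
from station import get_image,sensors
import cv2,numpy as np
from h import *
np.set_printoptions(precision=4,suppress=True)
s=sensors.state(); print(s["qpos"],s["position"],s["ee_rot"][:2,1])
d=get_image("side");g=cv2.cvtColor(d["frame"],cv2.COLOR_RGB2GRAY);g0=cv2.imread("pics/side0.png",0)
cv2.imwrite("pics/side5.png",d["frame"][:,:,::-1])
up=lambda i:cv2.resize(i,None,fx=4,fy=4,interpolation=cv2.INTER_CUBIC)
for n,(u,v,w,h) in dict(handle=(302,152,14,26),spokes=(270,170,70,50)).items():
    r=cv2.matchTemplate(up(g[v-20:v+h+20,u-25:u+w+25]),up(g0[v:v+h,u:u+w]),cv2.TM_CCOEFF_NORMED)
    m=cv2.minMaxLoc(r); print(n,m[1],m[3][0]/4-25,m[3][1]/4-20)
```

```text
[ -13.9115   25.5227  -15.0781   87.9871    6.9583   67.4135 -163.0145] [0.5999 0.2207 0.2305] [-0.6789 -0.7343]
handle 0.9243541359901428 -1.5 0.0
spokes 0.7380611896514893 0.0 0.0
```

jog_arm(motion=[{"hand":-0.3,"x":0,"y":0,"z":0,"wx":0,"wy":0,"wz":-7},{"hand":-0.3,"x":0,"y":0,"z":0,"wx":0,"wy":0,"wz":-7},{"hand":-0.3,"x":0,"y":0,"z":0,"wx":0,"wy":0,"wz":-7},{"hand":-0.3,"x":0,"y":0,"z":0,"wx":0,"wy":0,"wz":-7},{"hand":-0.3,"x":0,"y":0,"z":0,"wx":0,"wy":0,"wz":-7}])

```text
t: 9.82
position: [0.5999, 0.2204, 0.2306]
ee_rot: [[0.993, -0.12, 0.0], [-0.12, -0.993, 0.0], [-0.0, -0.0, -1.0]]
ft_force: [0.2, 0.8, 0.6]
finger_gap: 0.057
grasp_force: 0.0
```

jog_arm(motion=[{"hand":-0.3,"x":0,"y":0,"z":0,"wx":0,"wy":0,"wz":-7},{"hand":-0.3,"x":0,"y":0,"z":0,"wx":0,"wy":0,"wz":-7},{"hand":-0.3,"x":0,"y":0,"z":0,"wx":0,"wy":0,"wz":-7},{"hand":-0.3,"x":0,"y":0,"z":0,"wx":0,"wy":0,"wz":-7},{"hand":-0.3,"x":0,"y":0,"z":0,"wx":0,"wy":0,"wz":-7}])

```text
t: 10.23
position: [0.6, 0.2203, 0.2307]
ee_rot: [[0.882, 0.471, 0.0], [0.471, -0.882, 0.0], [0.0, -0.0, -1.0]]
ft_force: [-0.9, 0.6, 0.3]
finger_gap: 0.0572
grasp_force: 0.0
```

jog_arm(motion=[{"hand":-0.3,"x":0,"y":0,"z":0,"wx":0,"wy":0,"wz":-7},{"hand":-0.3,"x":0,"y":0,"z":0,"wx":0,"wy":0,"wz":-7},{"hand":-0.3,"x":0,"y":0,"z":0,"wx":0,"wy":0,"wz":-7},{"hand":-0.3,"x":0,"y":0,"z":0,"wx":0,"wy":0,"wz":-7},{"hand":-0.3,"x":0,"y":0,"z":0,"wx":0,"wy":0,"wz":-7}])

```text
t: 10.65
position: [0.6, 0.2203, 0.2307]
ee_rot: [[0.452, 0.892, 0.0], [0.892, -0.452, 0.0], [0.0, -0.0, -1.0]]
ft_force: [0.5, -0.8, 0.2]
finger_gap: 0.0571
grasp_force: 0.0
```

jog_arm(motion=[{"hand":-0.3,"x":0,"y":0,"z":0,"wx":0,"wy":0,"wz":-7},{"hand":-0.3,"x":0,"y":0,"z":0,"wx":0,"wy":0,"wz":-6.8},{"hand":-0.3,"x":-0.1,"y":-0.2,"z":0,"wx":0,"wy":0,"wz":0},{"hand":-0.3,"x":0,"y":0,"z":0,"wx":0,"wy":0,"wz":0},{"hand":-0.3,"x":0,"y":0,"z":0,"wx":0,"wy":0,"wz":0}])

```text
t: 11.07
position: [0.5977, 0.2196, 0.2306]
ee_rot: [[0.239, 0.971, -0.0], [0.971, -0.239, 0.0], [0.0, -0.0, -1.0]]
ft_force: [0.2, 0.4, -0.5]
finger_gap: 0.057
grasp_force: 0.0
```

Run:
```python
from station import get_image,sensors
import cv2
s=sensors.state(); print(s["qpos"],s["position"],s["ee_rot"][:2,1])
t=get_image("top")["frame"][195:315,200:310,::-1]; s=get_image("side")["frame"][115:235,240:380,::-1]
f=lambda i:cv2.resize(i,None,fx=3,fy=3,interpolation=cv2.INTER_CUBIC)
cv2.imwrite("pics/a5.png",cv2.hconcat([f(t),f(s)]))
```

```text
[  2.7895692   29.76071642 -40.27372921  87.12416684  19.89794483
  70.44148575 -54.28046276] [0.59767224 0.21960196 0.23064019] [ 0.97102169 -0.23899137]
```

View pics/a5.png

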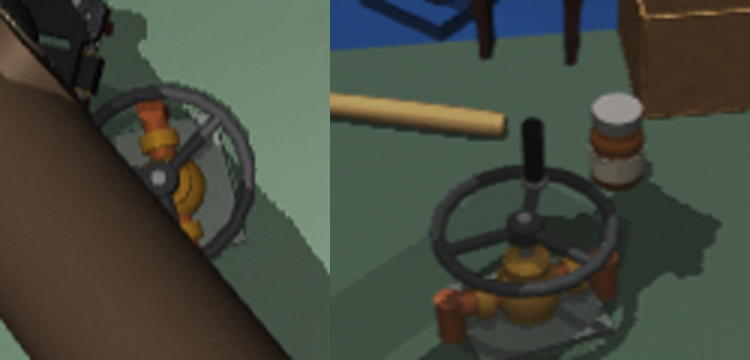

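jog_arm(motion=[{"hand":-0.3,"x":0,"y":0,"z":2.5,"wx":0,"wy":0,"wz":0},{"hand":-0.3,"x":0,"y":0,"z":3,"wx":0,"wy":0,"wz":0},{"hand":-0.3,"x":0,"y":0,"z":3,"wx":0,"wy":0,"wz":0},{"hand":-0.3,"x":0,"y":0,"z":2,"wx":0,"wy":0,"wz":0},{"hand":-0.3,"x":0,"y":0,"z":0,"wx":0,"wy":0,"wz":0}])

```text
t: 11.58
position: [0.5954, 0.2182, 0.1212]
ee_rot: [[0.238, 0.971, -0.006], [0.971, -0.238, -0.003], [-0.004, -0.005, -1.0]]
ft_force: [-0.7, -0.6, 0.6]
finger_gap: 0.0572
grasp_force: 0.0
```

jog_arm(motion=[{"hand":0.45,"x":0,"y":0,"z":0,"wx":0,"wy":0,"wz":0},{"hand":0.45,"x":0,"y":0,"z":0,"wx":0,"wy":0,"wz":0},{"hand":0.45,"x":0,"y":0,"z":0,"wx":0,"wy":0,"wz":0},{"hand":0.45,"x":0,"y":0,"z":0,"wx":0,"wy":0,"wz":0},{"hand":0.45,"x":0,"y":0,"z":0,"wx":0,"wy":0,"wz":0}])

```text
t: 12.0
position: [0.5983, 0.2199, 0.127]
ee_rot: [[0.237, 0.972, 0.002], [0.972, -0.237, 0.0], [0.001, 0.002, -1.0]]
ft_force: [0.0, -0.3, -0.1]
finger_gap: 0.0273
grasp_force: 0.0
```

jog_arm(motion=[{"hand":0.45,"x":-0.03,"y":-0.58,"z":0,"wx":0,"wy":0,"wz":-6},{"hand":0.45,"x":-0.03,"y":-0.58,"z":0,"wx":0,"wy":0,"wz":-6},{"hand":0.45,"x":-0.03,"y":-0.58,"z":0,"wx":0,"wy":0,"wz":-6},{"hand":0.45,"x":-0.03,"y":-0.58,"z":0,"wx":0,"wy":0,"wz":-6},{"hand":0.45,"x":-0.03,"y":-0.58,"z":0,"wx":0,"wy":0,"wz":-6}])

```text
t: 12.42
position: [0.57, 0.2194, 0.1267]
ee_rot: [[-0.285, 0.958, 0.003], [0.958, 0.285, 0.001], [0.0, 0.003, -1.0]]
ft_force: [2.6, 0.6, -0.4]
finger_gap: 0.0246
grasp_force: 1.4
```

Run:
```python
from station import sensors
s=sensors.state(); print(s["qpos"],s["position"],s["ee_rot"][:2,1])
```

```text
[  6.12285932  35.11394864 -45.64818895  97.20847541  28.48997855
  59.74052571 -32.43179759] [0.56997278 0.21942361 0.12669094] [0.95840225 0.2854039 ]
```

jog_arm(motion=[{"hand":0.45,"x":-0.03,"y":-0.58,"z":0,"wx":0,"wy":0,"wz":-6},{"hand":0.45,"x":-0.03,"y":-0.58,"z":0,"wx":0,"wy":0,"wz":-6},{"hand":0.45,"x":-0.03,"y":-0.58,"z":0,"wx":0,"wy":0,"wz":-6},{"hand":0.45,"x":-0.03,"y":-0.58,"z":0,"wx":0,"wy":0,"wz":-6},{"hand":0.45,"x":-0.03,"y":-0.58,"z":0,"wx":0,"wy":0,"wz":-6}])

```text
t: 12.83
position: [0.5451, 0.2049, 0.1266]
ee_rot: [[-0.727, 0.687, 0.002], [0.687, 0.727, 0.002], [-0.001, 0.003, -1.0]]
ft_force: [3.0, 1.9, -1.0]
finger_gap: 0.0242
grasp_force: 1.4
```

jog_arm(motion=[{"hand":0.45,"x":-0.03,"y":-0.58,"z":0,"wx":0,"wy":0,"wz":-6},{"hand":0.45,"x":-0.03,"y":-0.58,"z":0,"wx":0,"wy":0,"wz":-6},{"hand":0.45,"x":-0.03,"y":-0.58,"z":0,"wx":0,"wy":0,"wz":-6},{"hand":0.45,"x":-0.03,"y":-0.58,"z":0,"wx":0,"wy":0,"wz":-6},{"hand":0.45,"x":-0.03,"y":-0.58,"z":0,"wx":0,"wy":0,"wz":-6}])

```text
t: 13.25
position: [0.531, 0.1798, 0.1266]
ee_rot: [[-0.973, 0.231, 0.002], [0.231, 0.973, 0.002], [-0.002, 0.002, -1.0]]
ft_force: [0.5, 2.8, 0.0]
finger_gap: 0.0244
grasp_force: 1.5
```

Run:
```python
from station import sensors
s=sensors.state(); print(s["qpos"],s["position"],s["ee_rot"][:2,1])
```

```text
[ 19.61585976  37.14071326 -61.21097243 103.7724514   36.93127581
  61.67976848  21.28320438] [0.53100097 0.17983068 0.1266427 ] [0.23138372 0.97286028]
```

jog_arm(motion=[{"hand":0.45,"x":-0.03,"y":-0.58,"z":0,"wx":0,"wy":0,"wz":-6},{"hand":0.45,"x":-0.03,"y":-0.58,"z":0,"wx":0,"wy":0,"wz":-6},{"hand":0.45,"x":-0.03,"y":-0.58,"z":0,"wx":0,"wy":0,"wz":-6},{"hand":0.45,"x":-0.03,"y":-0.58,"z":0,"wx":0,"wy":0,"wz":-6},{"hand":0.45,"x":-0.03,"y":-0.58,"z":0,"wx":0,"wy":0,"wz":-6}])

```text
t: 13.67
position: [0.5314, 0.151, 0.1266]
ee_rot: [[-0.958, -0.286, 0.001], [-0.286, 0.958, 0.001], [-0.002, 0.001, -1.0]]
ft_force: [-0.8, 3.0, 1.5]
finger_gap: 0.0247
grasp_force: 1.5
```

Run:
```python
from station import sensors
s=sensors.state(); print(s["qpos"],s["position"],s["ee_rot"][:2,1])
```

```text
[ 26.34731593  40.54620684 -68.29096237 104.67921654  41.87420698
  64.73285083  49.75878957] [0.53141616 0.15099643 0.12662311] [-0.28600513  0.95822758]
```

jog_arm(motion=[{"hand":0.45,"x":-0.03,"y":-0.58,"z":0,"wx":0,"wy":0,"wz":-6},{"hand":0.45,"x":-0.03,"y":-0.58,"z":0,"wx":0,"wy":0,"wz":-6},{"hand":0.45,"x":-0.03,"y":-0.58,"z":0,"wx":0,"wy":0,"wz":-6},{"hand":0.45,"x":-0.03,"y":-0.58,"z":0,"wx":0,"wy":0,"wz":-6},{"hand":0.45,"x":-0.03,"y":-0.58,"z":0,"wx":0,"wy":0,"wz":-6}])

```text
t: 14.08
position: [0.5462, 0.1261, 0.1265]
ee_rot: [[-0.687, -0.727, 0.001], [-0.727, 0.687, 0.001], [-0.001, 0.0, -1.0]]
ft_force: [-1.8, 1.7, 2.4]
finger_gap: 0.0244
grasp_force: 1.4
```

Run:
```python
from station import sensors
s=sensors.state(); print(s["qpos"],s["position"],s["ee_rot"][:2,1])
```

```text
[ 31.01706282  45.54359309 -74.17361387 103.40377464  47.19527105
  69.35101198  78.86013309] [0.54624998 0.12607994 0.1265433 ] [-0.72657833  0.68708364]
```

jog_arm(motion=[{"hand":-0.3,"x":0,"y":0,"z":0,"wx":0,"wy":0,"wz":0},{"hand":-0.3,"x":0,"y":0,"z":0,"wx":0,"wy":0,"wz":0},{"hand":-0.3,"x":0,"y":0,"z":-2.5,"wx":0,"wy":0,"wz":0},{"hand":-0.3,"x":0,"y":0,"z":-3,"wx":0,"wy":0,"wz":0},{"hand":-0.3,"x":0,"y":0,"z":-1.5,"wx":0,"wy":0,"wz":0}])

```text
t: 14.5
position: [0.5465, 0.1267, 0.1985]
ee_rot: [[-0.693, -0.721, 0.002], [-0.721, 0.693, 0.001], [-0.002, -0.001, -1.0]]
ft_force: [0.7, -0.0, -0.0]
finger_gap: 0.0541
grasp_force: 0.0
```

jog_arm(motion=[{"hand":-0.3,"x":0,"y":0,"z":0,"wx":0,"wy":0,"wz":7},{"hand":-0.3,"x":0,"y":0,"z":0,"wx":0,"wy":0,"wz":7},{"hand":-0.3,"x":0,"y":0,"z":0,"wx":0,"wy":0,"wz":7},{"hand":-0.3,"x":0,"y":0,"z":0,"wx":0,"wy":0,"wz":7},{"hand":-0.3,"x":0,"y":0,"z":0,"wx":0,"wy":0,"wz":7}])

```text
t: 14.92
position: [0.5462, 0.1257, 0.1959]
ee_rot: [[-0.982, -0.187, 0.001], [-0.187, 0.982, -0.001], [-0.001, -0.001, -1.0]]
ft_force: [-0.4, 0.4, 0.1]
finger_gap: 0.057
grasp_force: 0.0
```

jog_arm(motion=[{"hand":-0.3,"x":0,"y":0,"z":0,"wx":0,"wy":0,"wz":7},{"hand":-0.3,"x":0,"y":0,"z":0,"wx":0,"wy":0,"wz":7},{"hand":-0.3,"x":0,"y":0,"z":0,"wx":0,"wy":0,"wz":7},{"hand":-0.3,"x":0,"y":0,"z":0,"wx":0,"wy":0,"wz":7},{"hand":-0.3,"x":0,"y":0,"z":0,"wx":0,"wy":0,"wz":7}])

```text
t: 15.33
position: [0.5461, 0.1257, 0.1959]
ee_rot: [[-0.912, 0.41, 0.001], [0.41, 0.912, -0.001], [-0.001, -0.0, -1.0]]
ft_force: [-0.0, 0.0, 0.9]
finger_gap: 0.0572
grasp_force: 0.0
```

jog_arm(motion=[{"hand":-0.3,"x":0,"y":0,"z":0,"wx":0,"wy":0,"wz":7},{"hand":-0.3,"x":0,"y":0,"z":0,"wx":0,"wy":0,"wz":7},{"hand":-0.3,"x":0,"y":0,"z":0,"wx":0,"wy":0,"wz":7},{"hand":-0.3,"x":0,"y":0,"z":0,"wx":0,"wy":0,"wz":7},{"hand":-0.3,"x":0,"y":0,"z":0,"wx":0,"wy":0,"wz":7}])

```text
t: 15.75
position: [0.5461, 0.1257, 0.196]
ee_rot: [[-0.512, 0.859, 0.001], [0.859, 0.512, -0.0], [-0.001, 0.001, -1.0]]
ft_force: [-0.9, 0.7, -0.1]
finger_gap: 0.0574
grasp_force: 0.0
```

jog_arm(motion=[{"hand":-0.3,"x":0,"y":0,"z":0,"wx":0,"wy":0,"wz":7},{"hand":-0.3,"x":0,"y":0,"z":0,"wx":0,"wy":0,"wz":7},{"hand":-0.3,"x":0,"y":0,"z":0,"wx":0,"wy":0,"wz":7},{"hand":-0.3,"x":0,"y":0,"z":0,"wx":0,"wy":0,"wz":7},{"hand":-0.3,"x":0,"y":0,"z":0,"wx":0,"wy":0,"wz":7}])

```text
t: 16.17
position: [0.5461, 0.1258, 0.196]
ee_rot: [[0.073, 0.997, 0.001], [0.997, -0.073, -0.0], [-0.0, 0.001, -1.0]]
ft_force: [-0.7, 0.6, -0.6]
finger_gap: 0.0569
grasp_force: 0.0
```

jog_arm(motion=[{"hand":-0.3,"x":0,"y":0,"z":0,"wx":0,"wy":0,"wz":7},{"hand":-0.3,"x":0,"y":0,"z":0,"wx":0,"wy":0,"wz":7},{"hand":-0.3,"x":0,"y":0,"z":0,"wx":0,"wy":0,"wz":7},{"hand":-0.3,"x":0,"y":0,"z":0,"wx":0,"wy":0,"wz":7},{"hand":-0.3,"x":0,"y":0,"z":0,"wx":0,"wy":0,"wz":7}])

```text
t: 16.58
position: [0.5461, 0.1258, 0.196]
ee_rot: [[0.632, 0.775, 0.001], [0.775, -0.632, -0.0], [0.001, 0.001, -1.0]]
ft_force: [-0.5, 0.1, 0.3]
finger_gap: 0.0573
grasp_force: 0.0
```

Run:
```python
from station import sensors
s=sensors.state(); print(s["qpos"],s["position"],s["ee_rot"][:2,1])
```

```text
[ 11.29122275  23.26245778 -38.10169207 100.56918439  16.12085599
  61.64842795 -71.48203205] [0.54613018 0.12578216 0.19603995] [ 0.77489496 -0.6320891 ]
```

jog_arm(motion=[{"hand":-0.3,"x":0,"y":0,"z":2.5,"wx":0,"wy":0,"wz":0},{"hand":-0.3,"x":0,"y":0,"z":2.5,"wx":0,"wy":0,"wz":0},{"hand":-0.3,"x":0,"y":0,"z":2,"wx":0,"wy":0,"wz":0},{"hand":0.45,"x":0,"y":0,"z":0,"wx":0,"wy":0,"wz":0},{"hand":0.45,"x":0,"y":0,"z":0,"wx":0,"wy":0,"wz":0}])

```text
t: 17.0
position: [0.5456, 0.1257, 0.1255]
ee_rot: [[0.626, 0.78, -0.001], [0.78, -0.626, -0.0], [-0.001, -0.001, -1.0]]
ft_force: [-0.5, -0.3, 0.4]
finger_gap: 0.0466
grasp_force: 0.0
```

jog_arm(motion=[{"hand":0.45,"x":0,"y":0,"z":0,"wx":0,"wy":0,"wz":0},{"hand":0.45,"x":0,"y":0,"z":0,"wx":0,"wy":0,"wz":0},{"hand":0.45,"x":0,"y":0,"z":0,"wx":0,"wy":0,"wz":0},{"hand":0.45,"x":0,"y":0,"z":0,"wx":0,"wy":0,"wz":0},{"hand":0.45,"x":0,"y":0,"z":0,"wx":0,"wy":0,"wz":0}])

```text
t: 17.42
position: [0.5465, 0.1256, 0.1263]
ee_rot: [[0.626, 0.78, 0.001], [0.78, -0.626, 0.0], [0.001, 0.001, -1.0]]
ft_force: [0.6, 0.1, -0.9]
finger_gap: 0.0243
grasp_force: 0.0
```

jog_arm(motion=[{"hand":0.45,"x":0.01,"y":0.58,"z":0,"wx":0,"wy":0,"wz":-5.2},{"hand":0.45,"x":0.01,"y":0.58,"z":0,"wx":0,"wy":0,"wz":-5.2},{"hand":0.45,"x":0.01,"y":0.58,"z":0,"wx":0,"wy":0,"wz":-5.2},{"hand":0.45,"x":0.01,"y":0.58,"z":0,"wx":0,"wy":0,"wz":-5.2},{"hand":0.45,"x":0.01,"y":0.58,"z":0,"wx":0,"wy":0,"wz":-5.2}])

```text
t: 17.83
position: [0.5713, 0.1125, 0.1259]
ee_rot: [[0.215, 0.977, -0.001], [0.977, -0.215, -0.0], [-0.0, -0.001, -1.0]]
ft_force: [-3.6, 0.5, 2.2]
finger_gap: 0.0242
grasp_force: 1.5
```

Run:
```python
from station import sensors
s=sensors.state(); print(s["qpos"],s["position"],s["ee_rot"][:2,1])
```

```text
[ 14.45489779  31.35261886 -41.68952895 101.30172701  24.40957278
  56.79053903 -49.22342953] [0.57130414 0.11252468 0.12593444] [ 0.97650425 -0.21549622]
```

jog_arm(motion=[{"hand":0.45,"x":0.05,"y":0.58,"z":0,"wx":0,"wy":0,"wz":-5.2},{"hand":0.45,"x":0.05,"y":0.58,"z":0,"wx":0,"wy":0,"wz":-5.2},{"hand":0.45,"x":0.05,"y":0.58,"z":0,"wx":0,"wy":0,"wz":-5.2},{"hand":0.45,"x":0.05,"y":0.58,"z":0,"wx":0,"wy":0,"wz":-5.2},{"hand":0.45,"x":0.05,"y":0.58,"z":0,"wx":0,"wy":0,"wz":-5.2}])

```text
t: 18.25
position: [0.6003, 0.1133, 0.1258]
ee_rot: [[-0.234, 0.972, -0.001], [0.972, 0.234, -0.001], [-0.0, -0.001, -1.0]]
ft_force: [-3.6, -0.5, 2.0]
finger_gap: 0.0242
grasp_force: 1.4
```

jog_arm(motion=[{"hand":0.45,"x":0.09,"y":0.58,"z":0,"wx":0,"wy":0,"wz":-5.2},{"hand":0.45,"x":0.09,"y":0.58,"z":0,"wx":0,"wy":0,"wz":-5.2},{"hand":0.45,"x":0.09,"y":0.58,"z":0,"wx":0,"wy":0,"wz":-5.2},{"hand":0.45,"x":0.09,"y":0.58,"z":0,"wx":0,"wy":0,"wz":-5.2},{"hand":0.45,"x":0.09,"y":0.58,"z":0,"wx":0,"wy":0,"wz":-5.2}])

```text
t: 18.67
position: [0.625, 0.1286, 0.1257]
ee_rot: [[-0.636, 0.772, -0.001], [0.772, 0.636, -0.001], [-0.0, -0.001, -1.0]]
ft_force: [-2.3, -1.7, 3.3]
finger_gap: 0.0244
grasp_force: 1.4
```

jog_arm(motion=[{"hand":0.45,"x":0.13,"y":0.57,"z":0,"wx":0,"wy":0,"wz":-5.2},{"hand":0.45,"x":0.13,"y":0.57,"z":0,"wx":0,"wy":0,"wz":-5.2},{"hand":0.45,"x":0.13,"y":0.57,"z":0,"wx":0,"wy":0,"wz":-5.2},{"hand":0.45,"x":0.13,"y":0.57,"z":0,"wx":0,"wy":0,"wz":-5.2},{"hand":0.45,"x":0.13,"y":0.57,"z":0,"wx":0,"wy":0,"wz":-5.2}])

```text
t: 19.08
position: [0.6387, 0.1541, 0.1258]
ee_rot: [[-0.91, 0.415, -0.0], [0.415, 0.91, -0.002], [-0.0, -0.002, -1.0]]
ft_force: [-2.2, -2.3, 2.9]
finger_gap: 0.0241
grasp_force: 1.4
```

Run:
```python
from station import sensors
s=sensors.state(); print(s["qpos"],s["position"],s["ee_rot"][:2,1])
```

```text
[ 17.39452016  44.14715277 -56.70856148  89.66041798  39.02327774
  67.8716361   18.30755321] [0.63871251 0.15406821 0.12576414] [0.41510895 0.90977014]
```

jog_arm(motion=[{"hand":0.45,"x":0.17,"y":0.56,"z":0,"wx":0,"wy":0,"wz":-5.2},{"hand":0.45,"x":0.17,"y":0.56,"z":0,"wx":0,"wy":0,"wz":-5.2},{"hand":0.45,"x":0.17,"y":0.56,"z":0,"wx":0,"wy":0,"wz":-5.2},{"hand":0.45,"x":0.17,"y":0.56,"z":0,"wx":0,"wy":0,"wz":-5.2},{"hand":0.45,"x":0.17,"y":0.56,"z":0,"wx":0,"wy":0,"wz":-5.2}])

```text
t: 19.5
position: [0.6377, 0.1829, 0.1258]
ee_rot: [[-1.0, -0.025, 0.0], [-0.025, 1.0, -0.002], [-0.0, -0.002, -1.0]]
ft_force: [0.3, -2.6, 2.1]
finger_gap: 0.0242
grasp_force: 1.5
```

jog_arm(motion=[{"hand":0.45,"x":0.21,"y":0.55,"z":0,"wx":0,"wy":0,"wz":-5.2},{"hand":0.45,"x":0.21,"y":0.55,"z":0,"wx":0,"wy":0,"wz":-5.2},{"hand":0.45,"x":0.21,"y":0.55,"z":0,"wx":0,"wy":0,"wz":-5.2},{"hand":0.45,"x":0.21,"y":0.55,"z":0,"wx":0,"wy":0,"wz":-5.2},{"hand":0.45,"x":0.21,"y":0.55,"z":0,"wx":0,"wy":0,"wz":-5.2}])

```text
t: 19.92
position: [0.6222, 0.2075, 0.1258]
ee_rot: [[-0.887, -0.461, 0.001], [-0.461, 0.887, -0.002], [-0.0, -0.002, -1.0]]
ft_force: [0.6, -3.3, 2.0]
finger_gap: 0.0242
grasp_force: 1.5
```

jog_arm(motion=[{"hand":0.45,"x":0.24,"y":0.53,"z":0,"wx":0,"wy":0,"wz":-5.2},{"hand":0.45,"x":0.24,"y":0.53,"z":0,"wx":0,"wy":0,"wz":-5.2},{"hand":0.45,"x":0.24,"y":0.53,"z":0,"wx":0,"wy":0,"wz":-5.2},{"hand":0.45,"x":0.24,"y":0.53,"z":0,"wx":0,"wy":0,"wz":-5.2},{"hand":0.45,"x":0,"y":0,"z":0,"wx":0,"wy":0,"wz":0}])

```text
t: 20.33
position: [0.6013, 0.2203, 0.1257]
ee_rot: [[-0.665, -0.747, 0.0], [-0.747, 0.665, -0.0], [0.0, -0.0, -1.0]]
ft_force: [0.6, -0.6, 0.8]
finger_gap: 0.024
grasp_force: 0.0
```

Run:
```python
from station import sensors
s=sensors.state(); print(s["qpos"],s["position"],s["ee_rot"][:2,1])
```

```text
[ 17.6882968   50.80141816 -71.16651299  91.89778377  49.65640056
  74.29613615  76.67984103] [0.60126133 0.22032902 0.12572848] [-0.74692751  0.66490538]
```

jog_arm(motion=[{"hand":0.45,"x":0.1,"y":0.3,"z":0,"wx":0,"wy":0,"wz":0},{"hand":0.45,"x":0,"y":0,"z":0,"wx":0,"wy":0,"wz":0},{"hand":-0.3,"x":0,"y":0,"z":0,"wx":0,"wy":0,"wz":0},{"hand":-0.3,"x":0,"y":0,"z":0,"wx":0,"wy":0,"wz":0},{"hand":-0.3,"x":0,"y":0,"z":-1,"wx":0,"wy":0,"wz":0}])

```text
t: 20.75
position: [0.5978, 0.2212, 0.1342]
ee_rot: [[-0.668, -0.744, -0.003], [-0.744, 0.668, -0.001], [0.002, 0.001, -1.0]]
ft_force: [0.0, -0.9, -0.2]
finger_gap: 0.0407
grasp_force: 0.0
```

jog_arm(motion=[{"hand":-0.3,"x":0,"y":0,"z":-3,"wx":0,"wy":0,"wz":0},{"hand":-0.3,"x":0,"y":0,"z":-4,"wx":0,"wy":0,"wz":0},{"hand":-0.3,"x":0,"y":0,"z":-4,"wx":0,"wy":0,"wz":0},{"hand":-0.3,"x":0,"y":0,"z":-4,"wx":0,"wy":0,"wz":0},{"hand":-0.3,"x":0,"y":0,"z":0,"wx":0,"wy":0,"wz":0}])

```text
t: 21.17
position: [0.5994, 0.2248, 0.2947]
ee_rot: [[-0.667, -0.745, 0.008], [-0.745, 0.668, 0.006], [-0.01, -0.002, -1.0]]
ft_force: [-0.1, 0.3, 1.0]
finger_gap: 0.0572
grasp_force: 0.0
```

jog_arm(motion=[{"hand":-0.3,"x":2,"y":-3,"z":0,"wx":0,"wy":0,"wz":0},{"hand":-0.3,"x":2,"y":-3,"z":0,"wx":0,"wy":0,"wz":0},{"hand":-0.3,"x":2,"y":-3,"z":0,"wx":0,"wy":0,"wz":0},{"hand":-0.3,"x":2,"y":-3,"z":0,"wx":0,"wy":0,"wz":0},{"hand":-0.3,"x":2,"y":-3,"z":0,"wx":0,"wy":0,"wz":0}])

```text
t: 21.58
position: [0.6436, 0.0458, 0.2863]
ee_rot: [[-0.668, -0.744, 0.001], [-0.744, 0.668, 0.0], [-0.0, -0.0, -1.0]]
ft_force: [0.3, -0.3, 0.6]
finger_gap: 0.0571
grasp_force: 0.0
```

Run:
```python
from station import get_image,sensors
import cv2,numpy as np
s=sensors.state(); print(s["qpos"],s["position"])
I={n:get_image(n)["frame"][:,:,::-1].copy() for n in("top","side")}
cv2.imwrite("pics/top9.png",I["top"])
up=lambda i:cv2.resize(i,None,fx=4,fy=4,interpolation=cv2.INTER_CUBIC)
gr=lambda i:cv2.cvtColor(i,cv2.COLOR_BGR2GRAY)
for n,N,(u,v,w,h) in (("side","handle",(302,152,14,26)),("side","wheel",(270,168,70,50)),("side","tube",(305,285,65,45)),("top","handle",(222,238,16,16)),("top","tube",(350,195,60,40))):
    g=gr(I[n]);g0=cv2.imread(f"pics/{n}0.png",0)
    r=cv2.matchTemplate(up(g[v-20:v+h+20,u-25:u+w+25]),up(g0[v:v+h,u:u+w]),cv2.TM_CCOEFF_NORMED)
    m=cv2.minMaxLoc(r); print(n,N,round(m[1],3),m[3][0]/4-25,m[3][1]/4-20)
f=lambda i:cv2.resize(i,None,fx=2.5,fy=2.5,interpolation=cv2.INTER_CUBIC)
cv2.imwrite("pics/fin.png",cv2.hconcat([f(cv2.imread("pics/side0.png")[130:365,245:400]),f(I["side"][130:365,245:400])]))
```

```text
[ 34.65307429  44.05184742 -78.13447371  80.3528361   42.90113198
  88.7947967   97.96019659] [0.64357777 0.04578059 0.28633306]
side handle 0.997 0.0 0.0
side wheel 0.981 0.0 0.0
side tube 0.806 0.75 -0.25
top handle 0.996 0.0 0.0
top tube 0.569 0.25 -0.25
```

View pics/fin.png

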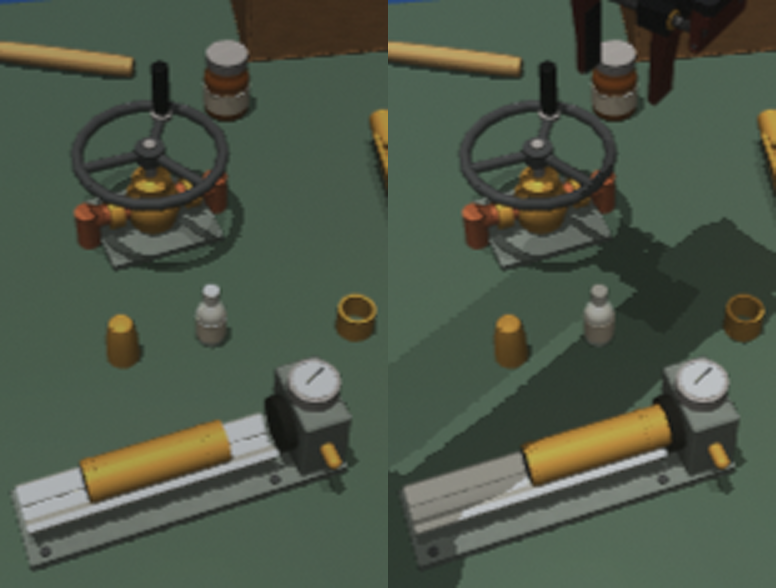

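In the final view the handle matches its start position (zero-pixel shift in both cameras), the tube's end is at the seal and nothing else has moved. I'll let the arm settle, then hand in.

jog_arm(motion=[{"hand":-0.3,"x":0,"y":0,"z":0,"wx":0,"wy":0,"wz":0},{"hand":-0.3,"x":0,"y":0,"z":0,"wx":0,"wy":0,"wz":0},{"hand":-0.3,"x":0,"y":0,"z":0,"wx":0,"wy":0,"wz":0},{"hand":-0.3,"x":0,"y":0,"z":0,"wx":0,"wy":0,"wz":0},{"hand":-0.3,"x":0,"y":0,"z":0,"wx":0,"wy":0,"wz":0}])

```text
t: 22.1
position: [0.6431, 0.0486, 0.286]
ee_rot: [[-0.666, -0.746, 0.0], [-0.746, 0.666, -0.0], [-0.0, -0.0, -1.0]]
ft_force: [0.1, 0.4, -0.1]
finger_gap: 0.057
grasp_force: 0.0
```

```bash
python3 -c "
from station import ticket
print(ticket.sign_off())"
```

```text
the job is handed in; nothing more can be done
None
```

The job is handed in at about 22 s with no verdict returned: in the last pictures the tube is home on the seal, the wheel's handle is back at its start after one anticlockwise turn (a first gripped try slipped and nudged it about 4°), and the gripper is open and clear.

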